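Clear the speed controller and hold its knob pressed

TASK

Two wood scraps lie on top of the blue speed controller, where its knob belongs. Pick up the red-handled brush that lies to the left of the controller, near the bench's edge, sweep both scraps off the controller onto the bench with it (not with the fingers or the knob), and lay the brush down flat on the bench. Then turn the loose red knob so that its white pointer agrees with the white mark on the dial, push it fully onto the D-shaft, press it down against the shaft's spring about 6 mm, and finish like that, still gripping the knob and keeping it pressed in; leave the jar, the tin and the tape measure where they are.

Things in the scene. Friction and masses are not known exactly. Their poses are not given: they have to be found in the camera images.
- controller: Motor-speed controller, a fixed blue steel box 150 x 150 x 45 mm with a flat aluminium top panel 45 mm above the bench. Origin: centre of its underside; z up, -x its front (red switch), y to its left. Only the shaft and its brass nut, at the centre, stand up from the panel. Scraps may be swept over any edge.
- shaft_tip (a point): Centre of the top end of the steel D-shaft that stands upright in the panel's centre, 30 mm above it (75 mm above the bench) when not pressed; moves down with it. Diameter 12 mm, one flat 3 mm from the axis, last 3 mm chamfered. Site +x points to the flat side, z up. The shaft does not turn; its direction is not that of the box.
- shaft (a joint): How far the D-shaft is pressed down, m: 0 at rest, 0.008 at its stop. A spring pushes it back up with 3 N at rest, 5 N at 4 mm and 7 N at the stop.
- knob: Loose red pointer knob, about 50 g, standing on its underside on the bench. Origin: centre of its underside; z up; +x is the pointer's direction (white line on top and down the +x end). Round skirt 56 mm in diameter, from 0 to 8 mm up; above it a grip bar 50 mm long (x), 24 mm thick (y), from 8 to 36 mm up.
- knob_seat (a point): End of the knob's blind D-bore, 18 mm above its underside; axes as the knob's. Bore: from below, 14 mm in diameter (1 mm play all round), flat on the +x side 4 mm from the axis; goes on only with knob +x along shaft_tip +x, within about 10 degrees. Coincides with shaft_tip when fully on (underside then 12 mm above the panel, shaft not pressed).
- brush: Paint brush, red handle, light bristles, 90 g, flat on the bench left of the controller; 235 mm long along its y, 57 mm wide (x), 18 mm thick. Origin: mid length, underside. Bristle tips at y = -118 mm, 58 mm wide, 13 mm thick, rigid; metal band y = -60 to -20 mm; handle y = +28 to +118 mm, up to 26 mm wide, 14 mm thick: grasp it there, e.g. at y = +50 mm.
- scrap_near: Light wood scrap 24 x 20 x 18 mm, 12 g, on the panel on the front side (controller's -x) of the shaft, its middle 28 to 42 mm from the shaft along the controller's x axis. Origin: centre of its underside.
- scrap_far: Darker wood scrap 22 x 22 x 18 mm, 12 g, on the panel on the rear side (controller's +x) of the shaft, its middle 28 to 42 mm from the shaft along the controller's x axis. Origin: centre of its underside.
- jar: Bystander: clear jar with a red lid, 65 mm in diameter, 99 mm high. Origin: centre of its underside.
- tin: Bystander: small paint tin, 77 mm in diameter, 77 mm high. Origin: centre of its underside.
- tape_rule: Bystander: yellow tape measure, 74 x 71 x 36 mm, behind the controller (a second one lies farther off). Origin: centre of its underside.
- dial: Black disc 72 mm in diameter, flat on the panel and fixed, the shaft at its centre. Origin: its centre on the panel, 45 mm above the bench; +x points along its white radial mark, to the shaft's flat side. A brass nut 20 mm in diameter, 3 mm high, surrounds the shaft's foot.
There are look-alikes about, which are no part of the job. Of the things that look like the knob, the largest one is meant.

How it is judged:
By the outcome, as a careful person would: the job done as asked, in the order asked, and still so for the second after the job is handed in, while the arm keeps its last pose, push and grip.
It also fails if it takes over 64 s, if anything falls off the work surface, if the arm or the gripper's body presses on something with over 40 N, if the wrist force passes 120 N, or if a joint passes its speed limit or range.

ROBOT

A 7-joint arm with a two-finger parallel gripper is mounted at the origin on a cart in front of the work surface, level with it; the furniture and walls round the work are solid. World frame = base frame: x ahead of the robot, y to its left, z up, the work surface at z = 0. Lengths are in m, angles in rad, forces in N, time in s.
With the tool pointing down it reaches from about 0.4 to 0.875 m from the base axis. Payload 19.3 kg.
Tool frame: the origin (TCP) lies at the very end of the fingers, on their centre line; the grasp point (between the pads) lies 19 mm behind it; z points along the fingers, y is the line along which they close (so a half turn about z gives the same grasp; the last joint's range is limited). The gripper opens to 85 mm and grips with 20 to 120 N. Pads are 22 mm wide; open, the fingers measure 114 mm over their backs; the gripper's body (76 mm by 85 mm) begins 54 mm behind the grasp point. The pads swing forward as they close: fully open they stand 13 mm farther back than shut.
Start: joints at [-1.321, 0.521, -0.036, 1.599, 0.021, 1.021, -0.113], TCP at [0.197, 0.593, 0.231] pointing down, gripper open.
Joint ranges: [-2.91, 2.91], [-0.3, 2.13], [-1.5, 1.42], [0.17, 2.43], [-1.26, 4.41], [0.16, 1.93], [-2.52, 2.52]. Speed limits (rad/s): [1.89, 1.89, 2.39, 2.39, 3.01, 3.01, 3.01].

INTERFACE

Orientations are given as [roll, pitch, yaw] about the fixed x, y, z axes, in that order (R = Rz(yaw) Ry(pitch) Rx(roll)).
In Python, from workcell import bot gives the robot as it stands.
- The arm moves only by the shell command python3 -m crank 'ROWS' [FORCE]. ROWS is a JSON object of lists of equal length, an entry for each row: "travel": the shift along the world's x, y, z in cm, a list of three; "turn": the turn, a rotation vector about the world's x, y, z in degrees, a list of three; "gripper": the closure, from 0 (fully open) to 1 (shut). A call has exactly 5 rows; each row is the pose to reach, as a shift and turn from the pose commanded when the call began; what a row does not reach only later rows make up. A row lasts 1/10 s, in which the tool goes at most 50 mm and 8.59 degrees, less where a joint would pass 70% of its speed; a pose out of reach is approached as far as the arm can. A call with a gripper value outside its range is refused whole. The fingers move at their own pace and stop on an object; FORCE is the grip in N (left out, the last holds). Time passes only in rows, so rows that repeat a pose let the fingers close, or fill a call up. It gives the time, the measured TCP pose, the force, the opening and the grip force at its end, in the units of the state.
- bot.observe(): the state, without advancing time (a new reading comes with each control period).
- bot.grab_frame(name): name is "scene" or "top"; returns a dict with "pixels" (420x560x3 uint8, red, green, blue), "fx", "fy", "cx", "cy" (pixels), "extrinsics" (4x4, takes a point from world to camera coordinates). Camera axes: x right, y down, z forward; pixel columns grow to the right and rows downward; lengths in m; the calibration is good to about 2 mm. A picture is of the moment at which its call begins. There is no depth.
- bot.job_done(): hands the job in; it is judged then, once.
The state is a dict: "clock": time; "qpos": joint angles; "qd": joint speeds; "joint_efforts": joint torques, N m; "position": TCP position; "tool_rot": TCP orientation; "force": force on the tool from outside, world axes, zero at the start; "moment": the same for the moment, N m; "grip_width": finger opening in m; "finger_force": force on a finger pad.
Only numpy, scipy, OpenCV 4.12 (cv2) and the standard library are available. Lean on these libraries where they do the work, as an engineer would, in place of code of your own. Each camera call takes 0.05 s, during which the arm holds its last target. There are 200 camera calls.

## Working session

There is one attempt and no reset: what is moved stays moved. The work goes in short steps, Python scripts to look and compute and a shell command to move; the robot and the scene stay as the last step left them, time stands still between calls to the robot, and variables do not carry over. Pictures are saved under pics/ and viewed, at most 10 in all, crops included, and the job is handed in when it is done.

```bash
ls; mkdir -p pics; python3 - <<'E'
from workcell import bot
import cv2,numpy as np
for n in("scene","top"):
    f=bot.grab_frame(n); cv2.imwrite(f"pics/{n}0.png",cv2.cvtColor(f["pixels"],cv2.COLOR_RGB2BGR))
    print(n,f["fx"],f["fy"],f["cx"],f["cy"]);print(np.round(f["extrinsics"],4).tolist())
s=bot.observe();print({k:np.round(v,3).tolist() for k,v in s.items()})
E
```

```text
pics
scene 429.2536757255175 429.2536757255175 284.2655855316419 212.34022397362278
[[0.626, -0.7798, 0.0004, -0.5113], [-0.4941, -0.397, -0.7735, 0.2324], [0.6033, 0.484, -0.6338, 0.7011], [0.0, 0.0, 0.0, 1.0]]
top 499.8903337472168 499.8903337472168 280.3581654164653 212.46815617703132
[[-0.0175, -0.9995, 0.0261, -0.2595], [-0.9859, 0.0129, -0.1666, 0.5387], [0.1662, -0.0287, -0.9857, 0.882], [0.0, 0.0, 0.0, 1.0]]
{'clock': 0.1, 'qpos': [-1.321, 0.522, -0.036, 1.6, 0.021, 1.021, -0.113], 'qd': [0.001, -0.002, 0.001, -0.001, 0.001, 0.002, 0.001], 'joint_efforts': [0.003, -92.848, 1.984, -37.053, 0.018, 0.005, 0.0], 'position': [0.196, 0.593, 0.231], 'tool_rot': [-3.141, 0.0, 2.822], 'force': [-0.445, 0.358, 0.093], 'moment': [0.005, -0.036, 0.016], 'finger_force': 0.0, 'grip_width': 0.086}
```

View pics/scene0.png

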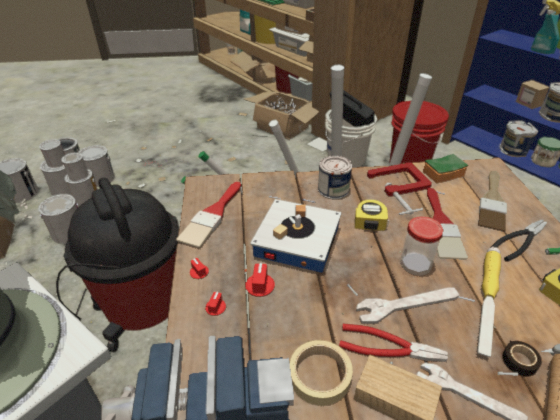

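View pics/top0.png

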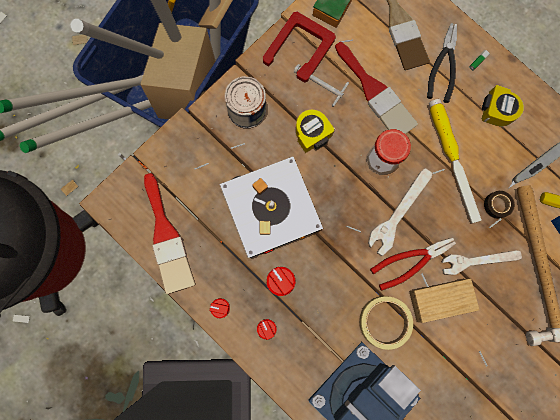

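Top view: the red brush lies at about (165,235), bristles at (178,278). The controller is at (271,206), with the dark scrap at (260,186) and the light one at (265,228).
Look-alikes:
- Red knobs: (281,281) largest, so chosen; (219,308) and (267,329) are small decoys.
- Brushes: (165,235) is left of the controller near the edge, so chosen; decoys are the red one at (375,85) and the brown one at (405,35).

Next are the close crops.

```bash
cat > h.py <<'E'
from workcell import bot
import cv2,numpy as np
def grab(n):
    f=bot.grab_frame(n); return f
def ray(f,uv):
    E=f["extrinsics"];R=E[:3,:3];c=-R.T@E[:3,3]
    return c,R.T@np.array([(uv[0]-f["cx"])/f["fx"],(uv[1]-f["cy"])/f["fy"],1])
def onz(f,uv,z):
    c,d=ray(f,uv);return c+d*(z-c[2])/d[2]
def tri(fs,uvs):
    A=np.zeros((3,3));b=np.zeros(3)
    for f,uv in zip(fs,uvs):
        c,d=ray(f,uv);d=d/np.linalg.norm(d);P=np.eye(3)-np.outer(d,d);A+=P;b+=P@c
    return np.linalg.solve(A,b)
def proj(f,p):
    q=f["extrinsics"]@np.append(p,1);return np.array([f["fx"]*q[0]/q[2]+f["cx"],f["fy"]*q[1]/q[2]+f["cy"]])
def crop(f,x0,y0,w,h,k,name,step=20):
    im=cv2.cvtColor(f["pixels"],cv2.COLOR_RGB2BGR)[y0:y0+h,x0:x0+w]
    im=cv2.resize(im,None,fx=k,fy=k,interpolation=cv2.INTER_CUBIC)
    for u in range(-(-x0//step)*step,x0+w,step):
        X=int((u-x0+.5)*k);cv2.line(im,(X,0),(X,6),(0,255,255),1);cv2.putText(im,str(u),(X,16),0,.35,(0,255,255),1)
    for v in range(-(-y0//step)*step,y0+h,step):
        Y=int((v-y0+.5)*k);cv2.line(im,(0,Y),(6,Y),(0,255,255),1);cv2.putText(im,str(v),(8,Y+4),0,.35,(0,255,255),1)
    cv2.imwrite("pics/"+name,im)
E
python3 - <<'E'
from h import *
crop(grab("top"),130,160,200,150,4,"t1.png")
crop(grab("scene"),170,170,180,135,4.4,"s1.png")
E
```

```text
(no output)
```

View pics/t1.png

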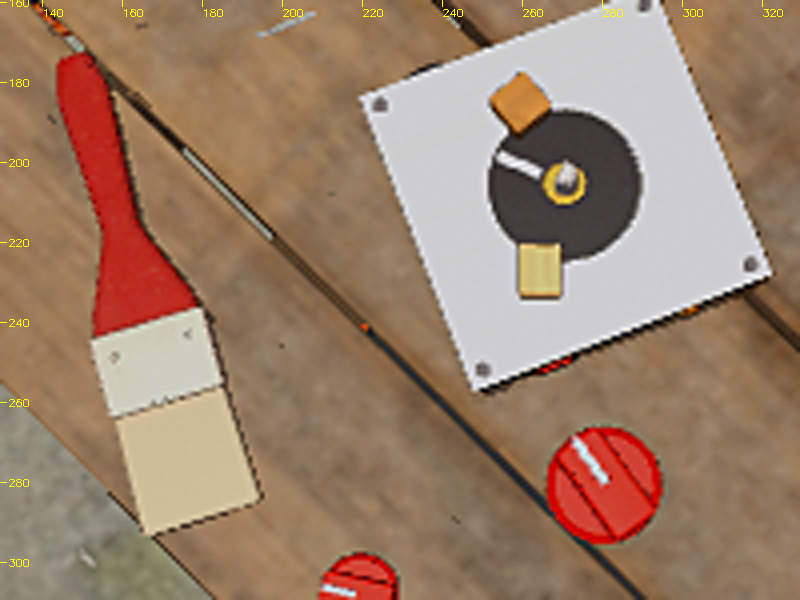

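View pics/s1.png

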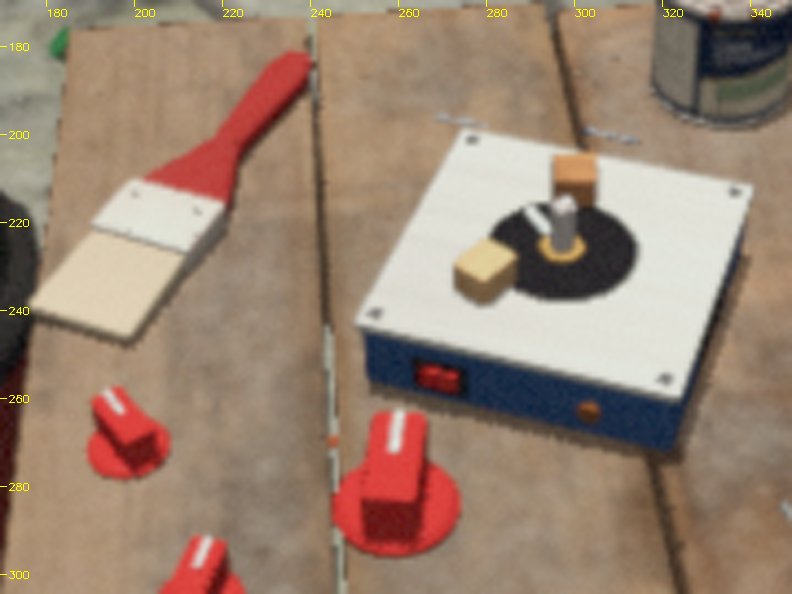

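```bash
python3 - <<'E'
from h import *
np.set_printoptions(precision=4,suppress=True)
T=grab("top");S=grab("scene");fs=[T,S]
t=lambda X,Y:(130+X/4-.5,160+Y/4-.5)
s=lambda X,Y:(170+X/4.4-.5,170+Y/4.4-.5)
P={}
for n,a,b in [("cL",(360,97),(463,130)),("cB",(472,390),(360,324)),("cR",(770,275),(683,398)),("shaft",(567,170),(564,203)),
 ("dialout",(500,156),(530,208)),("kout",(573,438),(400,411)),("kin",(605,482),(397,449)),
 ("handle",(72,62),(300,60)),("brL",(150,535),(30,303)),("brR",(262,495),(128,343)),("ferL",(93,340),(137,180)),("ferR",(203,308),(228,204))]:
    P[n]=tri(fs,[t(*a),s(*b)]);e=[proj(f,P[n])-q for f,q in zip(fs,(t(*a),s(*b)))]
    print(n,P[n],"res",np.round(np.linalg.norm(e,axis=1),1))
yaw=lambda a,b:np.degrees(np.arctan2(*(b-a)[1::-1]))
c=[onz(T,t(*a),.045) for a in((360,97),(472,390),(770,275))]
print("ctrl corners z45",c,"centre",(c[0]+c[2])/2,"yaw x",yaw(c[1],c[0]), "sizes",np.linalg.norm(c[0]-c[1]),np.linalg.norm(c[2]-c[1]))
cs=[onz(S,s(*a),.045) for a in((463,130),(360,324),(683,398))];print("scene ctr",(cs[0]+cs[2])/2,yaw(cs[1],cs[0]))
print("shaft tip T,S",onz(T,t(567,170),.075),onz(S,s(564,203),.075))
a,b=onz(T,t(545,179),.045),onz(T,t(498,157),.045);print("dial mark yaw T",yaw(a,b))
d=(c[0]+c[2])/2;print("from ctr",yaw(d,b),yaw(onz(T,t(565,184),.048),b))
a,b=onz(S,s(548,232),.045),onz(S,s(529,207),.045);print("dial mark yaw S",yaw(a,b),"from nut",yaw(onz(S,s(562,247),.048),b))
a,b=onz(T,t(605,482),.036),onz(T,t(573,438),.036);print("knob yaw T",yaw(a,b))
a,b=onz(S,s(397,449),.036),onz(S,s(400,411),.036);print("knob yaw S",yaw(a,b))
# knob skirt blob: top ellipse at z=.008
print("knob ctr T skirt",onz(T,t(604,486),.008), "S",onz(S,s(397,505),.008))
for n,z in(("handle",.01),("brL",.012),("brR",.012)): pass
h=onz(T,t(75,56),.012);l=onz(T,t(150,535),.012);r=onz(T,t(262,495),.012);m=(l+r)/2
print("brush T",h,m,yaw(m,h),np.linalg.norm(h-m),np.linalg.norm(l-r))
h=onz(S,s(303,57),.012);l=onz(S,s(30,303),.012);r=onz(S,s(128,343),.012);m=(l+r)/2
print("brush S",h,m,yaw(m,h),np.linalg.norm(h-m))
for n,a,b in(("far",(520,102),(573,160)),("near",(540,272),(485,257))):
    print(n,onz(T,t(*a),.063),onz(S,s(*b),.063))
# bench left edge
print("edge",onz(T,t(0,382),0),onz(T,t(212,600),0),onz(T,(85,200),0))
E
```

```text
cL [ 0.5924 -0.1534  0.0393] res [0.3 0.2]
cB [ 0.4542 -0.2062  0.0371] res [0.4 0.4]
cR [ 0.506  -0.3465  0.0381] res [0.6 0.6]
shaft [ 0.55   -0.2501  0.0691] res [0.6 0.5]
dialout [ 0.5629 -0.2196  0.0416] res [0.2 0.1]
kout [ 0.4308 -0.2519  0.0298] res [0.3 0.2]
kin [ 0.4107 -0.267   0.0326] res [0.2 0.2]
handle [ 0.6203 -0.0091  0.003 ] res [0.1 0.1]
brL [ 0.3894 -0.0522  0.0077] res [0.5 0.5]
brR [ 0.4065 -0.1025 -0.0012] res [1.2 1.1]
ferL [ 0.4825 -0.0248  0.0106] res [0.1 0.1]
ferR [ 0.4968 -0.0769  0.0125] res [0.1 0.1]
ctrl corners z45 [array([ 0.5915, -0.1543,  0.045 ]), array([ 0.453, -0.206,  0.045]), array([ 0.5044, -0.345 ,  0.045 ])] centre [ 0.548  -0.2496  0.045 ] yaw x 20.466216866716337 sizes 0.147824641167277 0.14814364067478544
scene ctr [ 0.5437 -0.2543  0.045 ] 21.7155729298003
shaft tip T,S [ 0.5496 -0.2508  0.075 ] [ 0.5435 -0.2537  0.075 ]
dial mark yaw T 63.80823510176768
from ctr 65.5053796474367 66.10762413826075
dial mark yaw S 64.29401280789538 from nut 63.47262022633683
knob yaw T 35.27726905179397
knob yaw S 37.94253472524869
knob ctr T skirt [ 0.4094 -0.2669  0.008 ] S [ 0.4033 -0.2727  0.008 ]
brush T [ 0.6212 -0.0128  0.012 ] [ 0.399  -0.0797  0.012 ] 16.77004997182702 0.23206161486247756 0.05496020006192878
brush S [ 0.6145 -0.0175  0.012 ] [ 0.3913 -0.0841  0.012 ] 16.599348272157656 0.23292237510880714
far [ 0.5842 -0.2297  0.063 ] [ 0.5834 -0.229   0.063 ]
near [ 0.5048 -0.238   0.063 ] [ 0.5028 -0.2405  0.063 ]
edge [0.4639 0.0216 0.    ] [ 0.3594 -0.0811  0.    ] [0.5725 0.1111 0.    ]
```

Triangulated heights come out about 6 mm low everywhere and the two views differ by about 6 mm. That's a calibration offset, and I'll correct it against the gripper once it is in view. Moving towards the brush handle now.

```bash
python3 -m crank '{"travel":[[2.4,-4,1.2],[4.8,-8,2.4],[7.2,-12,3.6],[9.6,-16,4.8],[12,-20,6]],"turn":[[0,0,-8.5],[0,0,-17],[0,0,-25.5],[0,0,-34],[0,0,-42.5]],"gripper":[0,0,0,0,0]}' 40; python3 -m crank '{"travel":[[2.4,-4,0],[4.8,-8,0],[7.2,-12,0],[9.6,-16,0],[12,-20,0]],"turn":[[0,0,-8.5],[0,0,-17],[0,0,-25.5],[0,0,-34],[0,0,-42.5]],"gripper":[0,0,0,0,0]}';python3 -m crank '{"travel":[[2.4,-4,-2],[4.8,-8,-4],[7.2,-12,-6],[9.6,-16,-8],[12,-20,-10]],"turn":[[0,0,-8.5],[0,0,-17],[0,0,-25.5],[0,0,-34],[0,0,-42.5]],"gripper":[0,0,0,0,0]}'
```

```text
clock: 0.8
position: [0.3172, 0.3915, 0.2918]
tool_rot: [3.141, -0.0, 2.074]
force: [1.3, 0.4, 0.5]
grip_width: 0.0852
finger_force: 0.0
clock: 1.3
position: [0.4371, 0.1916, 0.2916]
tool_rot: [3.141, -0.001, 1.332]
force: [-0.6, 0.3, 0.8]
grip_width: 0.0854
finger_force: 0.0
clock: 1.8
position: [0.5555, -0.0053, 0.1921]
tool_rot: [3.141, -0.0, 0.591]
force: [2.1, 2.1, 0.1]
grip_width: 0.0856
finger_force: 0.0
```

```bash
python3 -m crank '{"travel":[[0,-1.4,-3.0],[0,-2.7,-6],[0,-2.7,-9],[0,-2.7,-11],[0,-2.7,-11]],"turn":[[0,0,-8],[0,0,-16],[0,0,-17.5],[0,0,-17.5],[0,0,-17.5]],"gripper":[0,0.3,0.3,0.3,0.3]}'; python3 - <<'E'
from h import *
T=grab("top");S=grab("scene");p=bot.observe()["position"];print(np.round(p,4),proj(T,p),proj(S,p))
a=cv2.resize(T["pixels"][130:330,90:290],None,fx=2,fy=2,interpolation=2) if 0 else None
crop(T,100,140,130,150,4,"t2.png");crop(S,170,120,130,150,4,"s2.png")
cv2.imwrite("pics/ts2.png",np.hstack([cv2.imread("pics/t2.png")[:, :400],cv2.imread("pics/s2.png")[:, :400]]))
E
```

```text
clock: 2.3
position: [0.5534, -0.0308, 0.0806]
tool_rot: [-3.141, 0.004, 0.291]
force: [-0.1, 1.0, 0.4]
grip_width: 0.0597
finger_force: 0.0
[ 0.5549 -0.0309  0.0833] [148.13357028 199.7632034 ] [222.29064057 170.71589174]
```

View pics/ts2.png

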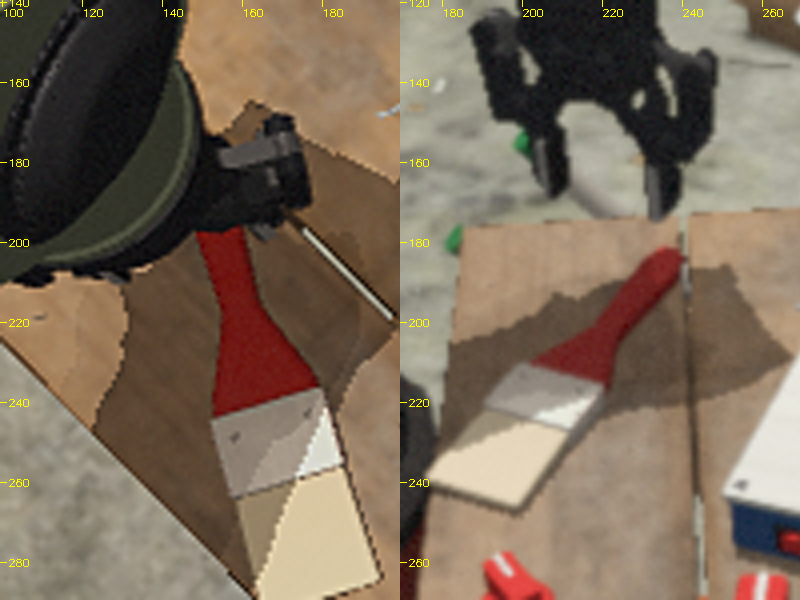

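Top half: the gripper sits over the handle. Scene half: the finger tips are at about (207,168) and (234,174), roughly 3 px lower than predicted. So the scene view is biased and the top view fits; I'll trust the top view. Descending to grasp.

```bash
python3 -m crank '{"travel":[[0.1,0.2,-3],[0.1,0.2,-5.5],[0.1,0.2,-7],[0.1,0.2,-7.6],[0.1,0.2,-7.6]],"turn":[[0,0,0],[0,0,0],[0,0,0],[0,0,0],[0,0,0]],"gripper":[0.3,0.3,0.3,0.3,0.3]}' 60;  python3 -m crank '{"travel":[[0,0,0],[0,0,0],[0,0,0],[0,0,0],[0,0,0]],"turn":[[0,0,0],[0,0,0],[0,0,0],[0,0,0],[0,0,0]],"gripper":[1,1,1,1,1]}' 60
```

```text
clock: 2.9
position: [0.556, -0.0289, 0.0072]
tool_rot: [3.142, -0.0, 0.291]
force: [0.4, 0.1, -0.5]
grip_width: 0.06
finger_force: 0.0
clock: 3.4
position: [0.5562, -0.0287, 0.0076]
tool_rot: [3.141, -0.001, 0.291]
force: [-0.6, 1.3, 8.7]
grip_width: 0.0178
finger_force: 58.4
```

```bash
python3 -m crank '{"travel":[[0,0,2],[0,0,5],[0,0,8],[0,0,10],[0,0,10]],"turn":[[0,0,0],[0,0,0],[0,0,0],[0,0,0],[0,0,0]],"gripper":[1,1,1,1,1]}'; python3 -m crank '{"travel":[[-2,-0.5,0],[-4,-1,0],[-6,-1.5,0],[-8,-2,0],[-10,-2.5,0]],"turn":[[0,0,8.5],[0,0,17],[0,0,25.5],[0,0,34],[0,0,42.5]],"gripper":[1,1,1,1,1]}'; python3 -m crank '{"travel":[[0,0,0],[0,0,0],[0,0,0],[0,0,0],[0,0,0]],"turn":[[0,0,8.5],[0,0,17],[0,0,25.5],[0,0,34],[0,0,42.5]],"gripper":[1,1,1,1,1]}';python3 -m crank '{"travel":[[0,0,0],[0,0,0],[0,0,0],[0,0,0],[0,0,0]],"turn":[[0,0,8.5],[0,0,8.5],[0,0,8.5],[0,0,8.5],[0,0,8.5]],"gripper":[1,1,1,1,1]}'
python3 - <<'E'
from h import *
T=grab("top");S=grab("scene");s=bot.observe();p=s["position"];print(np.round(p,4),s["tool_rot"])
crop(T,130,170,200,150,2,"t3.png");crop(S,150,130,200,150,4,"s3.png")
crop(T,130,170,200,150,4,"t3.png")
cv2.imwrite("pics/ts3.png",cv2.resize(np.vstack([cv2.imread("pics/t3.png"),cv2.imread("pics/s3.png")]),None,fx=.5,fy=.5,interpolation=cv2.INTER_AREA))
E
```

```text
clock: 3.9
position: [0.557, -0.0287, 0.1094]
tool_rot: [3.141, -0.004, 0.291]
force: [0.2, 1.0, -1.4]
grip_width: 0.0177
finger_force: 58.8
clock: 4.4
position: [0.4546, -0.0538, 0.1064]
tool_rot: [-3.141, 0.0, 1.039]
force: [-0.3, -1.0, -0.2]
grip_width: 0.0173
finger_force: 58.8
clock: 4.9
position: [0.4554, -0.0536, 0.1064]
tool_rot: [-3.141, -0.0, 1.781]
force: [-0.5, -0.3, -0.8]
grip_width: 0.0175
finger_force: 58.9
clock: 5.4
position: [0.4557, -0.0536, 0.1067]
tool_rot: [-3.141, -0.0, 1.921]
force: [0.1, -0.2, -1.1]
grip_width: 0.018
finger_force: 58.9
[ 0.4557 -0.0536  0.1067] [-3.14143669e+00  1.72195959e-05  1.92192153e+00]
```

View pics/ts3.png

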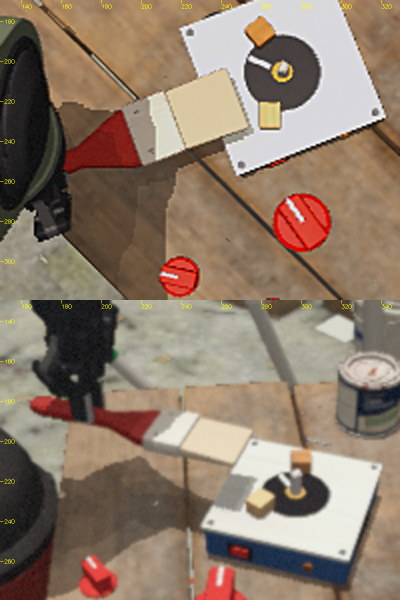

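The brush is held about level. Bristle-tip corners: top view (243.5,203.5) and (254,234.5), scene view (276,193) and (269.5,212). I'll measure tip height and heading next.

```bash
python3 - <<'E'
from h import *
np.set_printoptions(precision=4,suppress=True)
T=grab("top");S=grab("scene");fs=[T,S]
a=tri(fs,[(243.5,203.5),(276,193)]);b=tri(fs,[(254,234.5),(269.5,212)])
c=tri(fs,[(189.5,224.5),(229.5,183.5)]);d=tri(fs,[(199.5,251),(219.5,200.5)])
print(a,b,c,d)
for z in(.1,.115):
    q=[onz(T,u,z) for u in((243.5,203.5),(254,234.5),(189.5,224.5),(199.5,251))]
    m=(q[0]+q[1])/2;n=(q[2]+q[3])/2;print(z,m,n,"w",np.linalg.norm(q[0]-q[1]),"len",np.linalg.norm(m-n),"yaw",np.degrees(np.arctan2(*(n-m)[1::-1])))
t=lambda X,Y:(130+X/4-.5,160+Y/4-.5)
sh=np.array([.549,-.250]);R=np.array([[np.cos(.36),np.sin(.36)],[-np.sin(.36),np.cos(.36)]])
for n,uvs in(("far",((522,72),(550,102),(520,132),(490,102))),("near",((518,244),(561,244),(561,298),(518,298)))):
    P=np.array([onz(T,t(*u),.063)[:2] for u in uvs]);print(n,((P-sh)@R.T),P.mean(0))
E
```

```text
[ 0.5405 -0.2015  0.109 ] [ 0.4897 -0.222   0.102 ] [ 0.5041 -0.1083  0.1109] [ 0.4588 -0.1245  0.102 ]
0.1 [ 0.5152 -0.2107  0.1   ] [ 0.4835 -0.1165  0.1   ] w 0.05801695717701091 len 0.09938103108020825 yaw 108.59296193599802
0.115 [ 0.5129 -0.2112  0.115 ] [ 0.4818 -0.1187  0.115 ] w 0.057011927973338275 len 0.09765945098730608 yaw 108.59296193599806
far [[ 0.053   0.0006]
 [ 0.035  -0.0063]
 [ 0.0269  0.0117]
 [ 0.0451  0.0195]] [ 0.5842 -0.2299]
near [[-0.0214  0.0315]
 [-0.0286  0.0132]
 [-0.0517  0.0223]
 [-0.0446  0.0405]] [ 0.5053 -0.2378]
```

```bash
python3 -m crank '{"travel":[[-1.2,0.15,0],[-2.4,0.3,-1],[-2.4,0.3,-3],[-2.4,0.3,-4.5],[-2.4,0.3,-5]],"turn":[[0,0,0],[0,0,0.5],[0,0,0.5],[0,0,0.5],[0,0,0.5]],"gripper":[1,1,1,1,1]}'; python3 -m crank '{"travel":[[0,0,0],[0,0,0],[0.27,-0.71,0],[0.54,-1.42,0],[0.8,-2.13,0]],"turn":[[0,0,0],[0,0,0],[0,0,0],[0,0,0],[0,0,0]],"gripper":[1,1,1,1,1]}'
python3 - <<'E'
from h import *
T=grab("top");S=grab("scene");s=bot.observe();p=s["position"];print(np.round(p,4),s["tool_rot"])
crop(T,190,160,120,120,4,"t4.png");crop(S,210,170,120,120,4,"s4.png")
cv2.imwrite("pics/ts4.png",cv2.resize(np.hstack([cv2.imread("pics/t4.png"),cv2.imread("pics/s4.png")]),(800,400)))
E
```

```text
clock: 6.1
position: [0.4304, -0.0506, 0.0558]
tool_rot: [-3.14, -0.001, 1.931]
force: [-0.6, -0.0, -0.4]
grip_width: 0.0174
finger_force: 58.9
clock: 6.6
position: [0.4402, -0.0729, 0.0571]
tool_rot: [3.141, 0.0, 1.931]
force: [-0.6, -0.8, -0.8]
grip_width: 0.0174
finger_force: 58.8
[ 0.4402 -0.0734  0.057 ] [3.14116066e+00 5.98016856e-04 1.92990991e+00]
```

View pics/ts4.png

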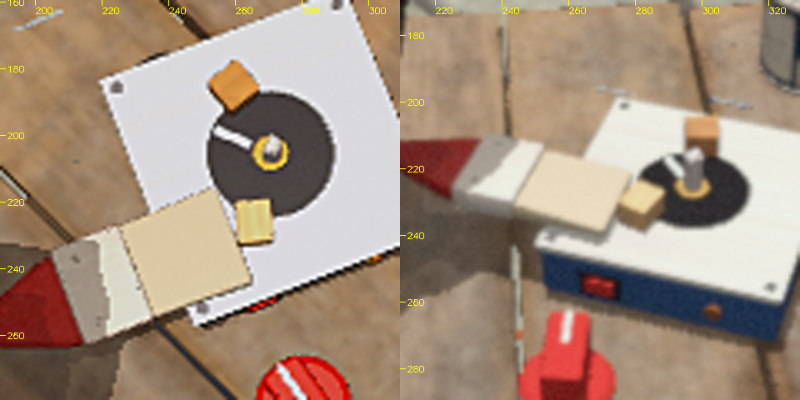

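The brush tip (left panel, about (250,280) to (212,190)) is just touching the light scrap at (255,220). Its upper edge would pass the shaft with only about 2 mm to spare, so I'm shifting 4 mm towards the front and sweeping on.

```bash
python3 -m crank '{"travel":[[-0.1,-0.85,0],[0.15,-1.55,0],[0.45,-2.27,0],[0.7,-2.98,0],[0.97,-3.7,0]],"turn":[[0,0,0],[0,0,0],[0,0,0],[0,0,0],[0,0,0]],"gripper":[1,1,1,1,1]}'; python3 -m crank '{"travel":[[0.27,-0.71,0],[0.53,-1.42,0],[0.8,-2.13,0],[1.06,-2.84,0],[1.34,-3.55,0]],"turn":[[0,0,0],[0,0,0],[0,0,0],[0,0,0],[0,0,0]],"gripper":[1,1,1,1,1]}';python3 -m crank '{"travel":[[0.27,-0.71,0],[0.53,-1.42,0],[0.8,-2.13,0],[1.06,-2.84,0],[1.34,-3.55,0]],"turn":[[0,0,0],[0,0,0],[0,0,0],[0,0,0],[0,0,0]],"gripper":[1,1,1,1,1]}';python3 -m crank '{"travel":[[0.27,-0.71,0],[0.53,-1.42,0],[0.53,-1.42,0],[0.53,-1.42,0],[0.53,-1.42,0]],"turn":[[0,0,0],[0,0,0],[0,0,0],[0,0,0],[0,0,0]],"gripper":[1,1,1,1,1]}'
```

```text
clock: 7.2
position: [0.4497, -0.1097, 0.0568]
tool_rot: [-3.142, 0.0, 1.932]
force: [0.4, -0.3, -1.7]
grip_width: 0.0176
finger_force: 58.8
clock: 7.7
position: [0.463, -0.1451, 0.0568]
tool_rot: [-3.142, 0.0, 1.932]
force: [0.2, 0.1, -0.6]
grip_width: 0.0172
finger_force: 58.8
clock: 8.2
position: [0.4764, -0.1806, 0.0568]
tool_rot: [-3.142, -0.0, 1.932]
force: [-0.5, 0.2, -1.8]
grip_width: 0.0179
finger_force: 58.8
clock: 8.7
position: [0.4814, -0.1939, 0.0567]
tool_rot: [-3.141, -0.0, 1.932]
force: [-0.1, -0.3, -1.0]
grip_width: 0.0177
finger_force: 58.9
```

```bash
python3 -m crank '{"travel":[[0,0,2.5],[0,0,5],[1,4.5,5],[2,9,5],[2.9,13.5,5]],"turn":[[0,0,0],[0,0,0],[0,0,0],[0,0,0],[0,0,0]],"gripper":[1,1,1,1,1]}'; python3 -m crank '{"travel":[[0,3.6,0],[0,3.6,-2],[0,3.6,-4],[0,3.6,-5],[0,3.6,-5]],"turn":[[0,0,0],[0,0,0],[0,0,0],[0,0,0],[0,0,0]],"gripper":[1,1,1,1,1]}';
python3 - <<'E'
from h import *
T=grab("top");S=grab("scene");s=bot.observe();p=s["position"];print(np.round(p,4),s["tool_rot"])
crop(T,190,150,150,150,4,"t5.png");crop(S,210,170,150,150,4,"s5.png")
cv2.imwrite("pics/ts5.png",cv2.resize(np.hstack([cv2.imread("pics/t5.png"),cv2.imread("pics/s5.png")]),(800,400)))
E
```

```text
clock: 9.2
position: [0.5107, -0.0574, 0.1071]
tool_rot: [3.141, 0.0, 1.931]
force: [1.4, -0.2, -0.6]
grip_width: 0.0176
finger_force: 58.8
clock: 9.7
position: [0.5097, -0.0232, 0.0558]
tool_rot: [-3.14, -0.001, 1.932]
force: [0.4, -0.3, 0.5]
grip_width: 0.0178
finger_force: 58.9
[ 0.5106 -0.0234  0.0572] [3.14157347e+00 2.43964548e-05 1.93121520e+00]
```

View pics/ts5.png

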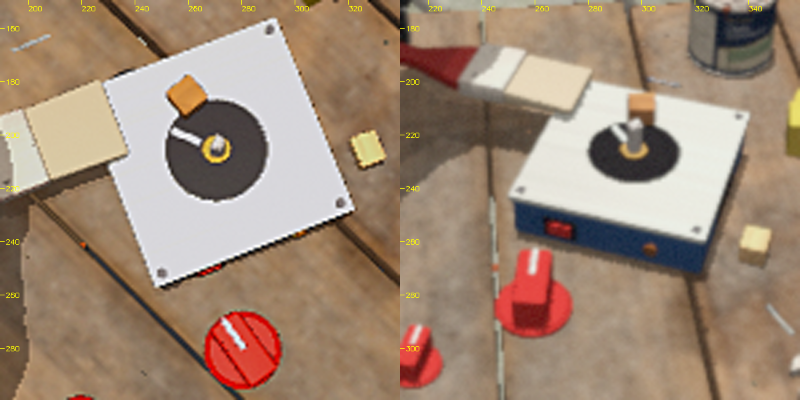

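The light scrap now lies on the bench to the right, at about (327,205). The brush band covers the dark scrap and passes the shaft with about 13 mm to spare. Sweeping it.

```bash
A='x'; python3 -m crank '{"travel":[[0.4,-1.1,0],[0.8,-2.1,0],[1.06,-2.84,0],[1.33,-3.55,0],[1.6,-4.26,0]],"turn":[[0,0,0],[0,0,0],[0,0,0],[0,0,0],[0,0,0]],"gripper":[1,1,1,1,1]}'; python3 -m crank '{"travel":[[0.27,-0.71,0],[0.53,-1.42,0],[0.8,-2.13,0],[1.06,-2.84,0],[1.34,-3.55,0]],"turn":[[0,0,0],[0,0,0],[0,0,0],[0,0,0],[0,0,0]],"gripper":[1,1,1,1,1]}';python3 -m crank '{"travel":[[0.27,-0.71,0],[0.53,-1.42,0],[0.8,-2.13,0],[1.06,-2.84,0],[1.34,-3.55,0]],"turn":[[0,0,0],[0,0,0],[0,0,0],[0,0,0],[0,0,0]],"gripper":[1,1,1,1,1]}';python3 -m crank '{"travel":[[0.27,-0.71,0],[0.53,-1.42,0],[0.8,-2.13,0],[1,-2.7,0],[1,-2.7,0]],"turn":[[0,0,0],[0,0,0],[0,0,0],[0,0,0],[0,0,0]],"gripper":[1,1,1,1,1]}'
python3 -m crank '{"travel":[[0,0,2.5],[0,0,5],[-1,4,5],[-2,8,5],[-3,12,5]],"turn":[[0,0,0],[0,0,0],[0,0,-8],[0,0,-16],[0,0,-24]],"gripper":[1,1,1,1,1]}'
```

```text
clock: 10.3
position: [0.5268, -0.0667, 0.0569]
tool_rot: [3.142, 0.0, 1.931]
force: [-0.5, -0.1, -0.7]
grip_width: 0.017
finger_force: 58.8
clock: 10.8
position: [0.5401, -0.1019, 0.0568]
tool_rot: [-3.141, -0.0, 1.932]
force: [-0.5, -0.4, -1.1]
grip_width: 0.0178
finger_force: 58.8
clock: 11.3
position: [0.5535, -0.1374, 0.0568]
tool_rot: [-3.142, -0.0, 1.932]
force: [0.0, 0.5, -0.5]
grip_width: 0.0175
finger_force: 58.8
clock: 11.8
position: [0.5635, -0.1648, 0.0568]
tool_rot: [3.142, 0.0, 1.931]
force: [-0.1, -0.9, -0.6]
grip_width: 0.0176
finger_force: 58.9
clock: 12.3
position: [0.5327, -0.0424, 0.107]
tool_rot: [3.141, -0.0, 1.506]
force: [1.0, 0.5, -1.3]
grip_width: 0.0176
finger_force: 58.8
```

```bash
python3 -m crank '{"travel":[[0.9,0.3,0],[1.8,0.6,0],[2.7,0.9,0],[3.6,1,0],[3.6,1,0]],"turn":[[0,0,-8.5],[0,0,-17],[0,0,-25.5],[0,0,-34],[0,0,-42.5]],"gripper":[1,1,1,1,1]}'; python3 -m crank '{"travel":[[0,0,-1.5],[0,0,-3],[0,0,-5],[0,0,-7],[0,0,-8.6]],"turn":[[0,0,-8.5],[0,0,-17],[0,0,-25.5],[0,0,-25.5],[0,0,-25.5]],"gripper":[1,1,1,1,1]}';python3 -m crank '{"travel":[[0,0,-0.4],[0,0,-0.8],[0,0,-1.1],[0,0,-1.2],[0,0,-1.2]],"turn":[[0,0,0],[0,0,0],[0,0,0],[0,0,0],[0,0,0]],"gripper":[1,1,1,1,1]}'
```

```text
clock: 12.8
position: [0.5702, -0.033, 0.1068]
tool_rot: [3.141, -0.001, 0.766]
force: [-0.3, -0.5, -1.1]
grip_width: 0.0181
finger_force: 58.9
clock: 13.3
position: [0.569, -0.0332, 0.0196]
tool_rot: [-3.141, 0.001, 0.327]
force: [-0.5, 0.1, -1.1]
grip_width: 0.0178
finger_force: 58.9
clock: 13.8
position: [0.5695, -0.0338, 0.0091]
tool_rot: [3.142, -0.001, 0.326]
force: [-0.3, 0.3, -0.1]
grip_width: 0.0175
finger_force: 58.8
```

```bash
python3 -m crank '{"travel":[[0,0,-0.1],[0,0,-0.15],[0,0,-0.15],[0,0,-0.15],[0,0,-0.15]],"turn":[[0,0,0],[0,0,0],[0,0,0],[0,0,0],[0,0,0]],"gripper":[1,1,1,0.3,0.3]}'; python3 -m crank '{"travel":[[0,0,0],[0,0,0],[0,0,0],[0,0,0.5],[0,0,1]],"turn":[[0,0,0],[0,0,0],[0,0,0],[0,0,0],[0,0,0]],"gripper":[0.1,0.1,0.1,0.1,0.1]}'; python3 -m crank '{"travel":[[0,0,3],[0,0,6],[-2,-3,9],[-5,-6,11],[-8,-9,11]],"turn":[[0,0,0],[0,0,0],[0,0,4],[0,0,8],[0,0,16]],"gripper":[0,0,0,0,0]}'; python3 -m crank '{"travel":[[-2,-2,0],[-2,-4,0],[-2,-6,0],[-2,-8,0],[-2,-8,0]],"turn":[[0,0,0],[0,0,0],[0,0,0],[0,0,0],[0,0,0]],"gripper":[0,0,0,0,0]}'
python3 - <<'E'
from h import *
T=grab("top");S=grab("scene");s=bot.observe();p=s["position"];print(np.round(p,4),s["tool_rot"])
crop(T,130,150,240,200,4,"t6.png",40);crop(S,170,120,240,200,4,"s6.png",40)
cv2.imwrite("pics/ts6.png",cv2.resize(np.hstack([cv2.imread("pics/t6.png"),cv2.imread("pics/s6.png")]),(800,333),interpolation=cv2.INTER_AREA))
E
```

```text
clock: 14.3
position: [0.5693, -0.0338, 0.0073]
tool_rot: [-3.142, -0.0, 0.326]
force: [-0.2, -0.3, 1.1]
grip_width: 0.0456
finger_force: 0.0
clock: 14.8
position: [0.5693, -0.0339, 0.0176]
tool_rot: [-3.142, 0.0, 0.326]
force: [-0.7, -0.2, 0.0]
grip_width: 0.0766
finger_force: 0.0
clock: 15.3
position: [0.4894, -0.125, 0.1298]
tool_rot: [3.139, -0.003, 0.609]
force: [0.1, -1.9, -0.4]
grip_width: 0.0853
finger_force: 0.0
clock: 15.8
position: [0.469, -0.2064, 0.1279]
tool_rot: [3.14, -0.0, 0.602]
force: [0.1, 0.5, 0.1]
grip_width: 0.0853
finger_force: 0.0
[ 0.4692 -0.2039  0.1275] [ 3.14157919e+00 -2.48568705e-04  6.04381090e-01]
```

View pics/ts6.png

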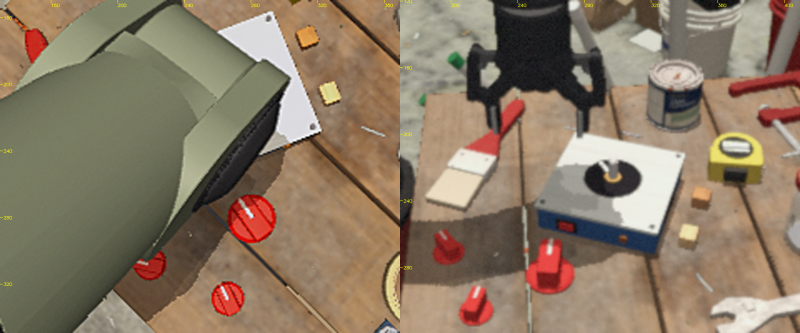

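Both scraps are on the bench to the right, at about (285,168) and (295,195), and the panel is clear. The brush lies flat to the left of the controller. The knob is undisturbed, so going for it.

```bash
python3 -m crank '{"travel":[[-2,-2,0],[-4,-4,0],[-6,-6.3,-2],[-6,-6.3,-5],[-6,-6.3,-8]],"turn":[[0,0,1.8],[0,0,1.8],[0,0,1.8],[0,0,1.8],[0,0,1.8]],"gripper":[0,0,0,0,0]}' 40; python3 -m crank '{"travel":[[0,0,-1.5],[0,0,-2.5],[0,0,-3.3],[0,0,-3.4],[0,0,-3.4]],"turn":[[0,0,0],[0,0,0],[0,0,0],[0,0,0],[0,0,0]],"gripper":[0,0,0,0,0]}'
```

```text
clock: 16.4
position: [0.4094, -0.2666, 0.0469]
tool_rot: [3.141, -0.001, 0.636]
force: [1.5, 1.1, 0.2]
grip_width: 0.0853
finger_force: 0.0
clock: 16.9
position: [0.4096, -0.2668, 0.0137]
tool_rot: [3.141, -0.0, 0.637]
force: [0.1, 0.5, 1.2]
grip_width: 0.0852
finger_force: 0.0
```

```bash
python3 -m crank '{"travel":[[0,0,0],[0,0,0],[0,0,0],[0,0,0],[0,0,0]],"turn":[[0,0,0],[0,0,0],[0,0,0],[0,0,0],[0,0,0]],"gripper":[1,1,1,1,1]}' 40
```

```text
clock: 17.4
position: [0.4094, -0.2668, 0.0136]
tool_rot: [3.141, -0.0, 0.636]
force: [-0.4, 1.8, 6.6]
grip_width: 0.0231
finger_force: 39.2
```

```bash
cat >> h.py <<'E'
def red(im,box):
    x0,y0,x1,y1=box;h=cv2.cvtColor(im[y0:y1,x0:x1],cv2.COLOR_RGB2HSV)
    m=(((h[...,0]<8)|(h[...,0]>172))&(h[...,1]>150)&(h[...,2]>60)).astype(np.uint8)
    n,l,st,c=cv2.connectedComponentsWithStats(m);i=1+np.argmax(st[1:,4])
    ys,xs=np.nonzero(l==i);return [int(xs.min()+x0),int(xs.max()+x0),int(ys.min()+y0),int(ys.max()+y0),int(st[i,4]),np.round(c[i]+[x0,y0],1).tolist()]
E
python3 - <<'E'
from h import *
rd=lambda n:cv2.cvtColor(cv2.imread("pics/"+n),cv2.COLOR_BGR2RGB)
T=grab("top")["pixels"];S=grab("scene")["pixels"]
bt=(262,258,305,300);bs=(238,255,282,300)
print("T before",red(rd("top0.png"),bt),"now",red(T,bt));print("S before",red(rd("scene0.png"),bs),"now",red(S,bs))
for f,n,b in((T,"top0.png",bt),(S,"scene0.png",bs)):
    x0,y0,x1,y1=b
    cv2.imwrite("pics/x.png",0*f)
    # bottom skirt band shift by template matching at 8x
    g=lambda im:cv2.resize(im,None,fx=8,fy=8,interpolation=cv2.INTER_CUBIC)
    A=rd(n);yb=y1-20 if n[0]=="t" else y1-22
    t=g(A[yb:y1,x0:x1])[16:-16,16:-16];q=g(f[yb-3:y1+3,x0-3:x1+3])
    r=cv2.matchTemplate(q,t,cv2.TM_CCOEFF_NORMED);_,v,_,loc=cv2.minMaxLoc(r);print(n,"shift px",(loc[0]-40)/8,(loc[1]-40)/8,v)
E
```

```text
Traceback (most recent call last):
  File "h.py", line 28, in red
    n,l,st,c=cv2.connectedComponentsWithStats(m);i=1+np.argmax(st[1:,4])
                                                     ~~~~~~~~~^^^^^^^^^^
ValueError: attempt to get argmax of an empty sequence
```

```bash
python3 - <<'E'
from h import *
rd=lambda n:cv2.cvtColor(cv2.imread("pics/"+n),cv2.COLOR_BGR2RGB)
f=grab("scene");S=f["pixels"];bs=(238,255,282,300);A=rd("scene0.png")
a=red(A,bs);b=red(S,bs);print("S before",a,"now",b)
# ground position of skirt from lowest rows / extremes of skirt
for r in(a,b):
    print("left/right mid",(r[0]+r[1])/2,"bottom",r[3], onz(f,((r[0]+r[1])/2,r[3]),.0)[:2])
E
```

```text
S before [245, 274, 264, 296, 614, [259.5, 282.2]] now [245, 274, 264, 296, 546, [259.0, 282.9]]
left/right mid 259.5 bottom 296 [ 0.38666083 -0.28638328]
left/right mid 259.5 bottom 296 [ 0.38666083 -0.28638328]
```

The knob did not shift when gripped (scene box identical), so the top-view offset from knob to shaft holds. Carrying it above the shaft and turning it to the dial mark.

```bash
python3 -m crank '{"travel":[[0,0,1],[0,0,3],[0,0,6],[0,0,9],[0,0,9.5]],"turn":[[0,0,0],[0,0,0],[0,0,7],[0,0,14],[0,0,21]],"gripper":[1,1,1,1,1]}' ; python3 -m crank '{"travel":[[4,0.5,0],[8,1,0],[12,1.4,0],[13.9,1.6,0],[13.95,1.65,0]],"turn":[[0,0,7.3],[0,0,7.3],[0,0,7.3],[0,0,7.3],[0,0,7.3]],"gripper":[1,1,1,1,1]}'
python3 - <<'E'
from h import *
T=grab("top");S=grab("scene");s=bot.observe();p=s["position"];print(np.round(p,4),s["tool_rot"])
k=p-[0,0,.0136]
sh=np.array([.549,-.2503,.075])
print("S knob underside ctr pred",proj(S,k),"shaft tip pred",proj(S,sh),"skirt box",red(S["pixels"],(260,130,340,230)))
th=np.linspace(0,6.28,60);C=np.array([proj(S,k+[.028*np.cos(t),.028*np.sin(t),z]) for t in th for z in(0,.008)]);print("pred skirt box",C.min(0),C.max(0))
crop(T,220,150,110,110,5,"t7.png",10);crop(S,235,140,110,110,5,"s7.png",10)
cv2.imwrite("pics/ts7.png",cv2.resize(np.hstack([cv2.imread("pics/t7.png")[:,100:],cv2.imread("pics/s7.png")]),(800,440)))
E
```

```text
clock: 18.05
position: [0.4102, -0.2676, 0.1116]
tool_rot: [3.138, 0.0, 1.008]
force: [0.6, 0.4, -1.4]
grip_width: 0.0233
finger_force: 39.5
clock: 18.55
position: [0.551, -0.2493, 0.1085]
tool_rot: [3.141, -0.0, 1.133]
force: [-0.9, 0.1, -0.6]
grip_width: 0.0234
finger_force: 39.6
[ 0.5483 -0.2503  0.1084] [-3.14097902e+00  5.65312646e-04  1.13064103e+00]
S knob underside ctr pred [297.97717652 206.07799757] shaft tip pred [297.98850372 213.61060322] skirt box [286, 311, 186, 215, 420, [299.9, 203.9]]
pred skirt box [283.84807828 194.35691204] [312.29112403 215.10301664]
```

View pics/ts7.png

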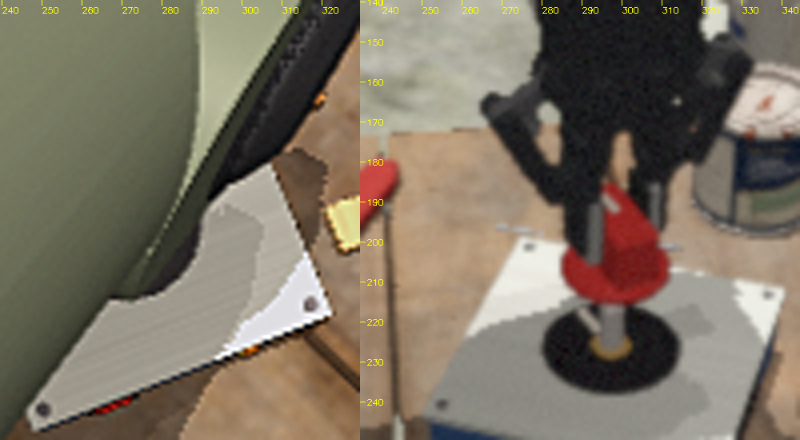

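The scene half shows the knob just above the shaft, skirt at about (299,207) and dial centre at about (298,226.5). It looks a millimetre or three off towards the far right, so I'll measure the knob-to-dial offset subpixel in this same view.

```bash
cat > al.py <<'E'
from h import *
from scipy.optimize import least_squares
def run(dz=.0136):
    S=grab("scene");p=bot.observe()["position"];k=8
    im=cv2.resize(S["pixels"],None,fx=k,fy=k,interpolation=cv2.INTER_CUBIC).astype(float);src=lambda x:(x+.5)/k-.5
    th=np.linspace(0,2*np.pi,400)
    def env(c,r,z):
        P=np.array([proj(S,[c[0]+r*np.cos(t),c[1]+r*np.sin(t),z]) for t in th]);return P
    def lower(mask):  # lowest mask row per column
        ys,xs=np.nonzero(mask);out=[]
        for x in range(xs.min(),xs.max()+1,4):
            q=ys[xs==x]
            if len(q):out.append((src(x),src(q.max()+.5)))
        return np.array(out)
    def fit(pts,r,z,c0):
        lo,hi=pts[:,0].min(),pts[:,0].max();m=(pts[:,0]>lo+.1*(hi-lo))&(pts[:,0]<hi-.1*(hi-lo));pts=pts[m]
        def res(c):
            P=env(c,r,z);ctr=P.mean(0);a=np.linalg.norm(P[None]-pts[:,None],axis=2);i=a.argmin(1)
            return np.sign(np.linalg.norm(pts-ctr,axis=1)-np.linalg.norm(P[i]-ctr,axis=1))*a.min(1)
        s=least_squares(res,c0,loss="soft_l1",f_scale=.3,diff_step=1e-4);return s.x,np.abs(s.fun).mean()
    R,G,B=im[...,0],im[...,1],im[...,2];box=np.zeros(R.shape,bool);box[130*k:250*k,262*k:335*k]=1
    def big(m,seed):
        n,l,st,c=cv2.connectedComponentsWithStats(m.astype(np.uint8));i=1+np.argmax(st[1:,4]);return l==i
    rm=big(box&(R>2.0*G)&(R>70),0)
    dk=box&(np.maximum(np.maximum(R,G),B)<75);dk[:int((rm.nonzero()[0].max()))]=0
    dk=big(dk,0)
    kc=fit(lower(rm),.028,p[2]-dz,p[:2]);dc=fit(lower(dk),.036,.045,np.array([.549,-.25]))
    print("tcp",np.round(p,4),"knob",np.round(kc[0],4),round(kc[1],2),"dial",np.round(dc[0],4),round(dc[1],2),"move mm",np.round(1000*(dc[0]-kc[0]),1))
if __name__=="__main__": run()
E
python3 al.py
```

```text
tcp [ 0.5478 -0.2506  0.1085] knob [ 0.5467 -0.2513] 0.3 dial [ 0.5461 -0.2519] 0.13 move mm [-0.7 -0.6]
```

```bash
python3 -m crank '{"travel":[[0,0,-0.5],[-0.07,-0.06,-1],[-0.07,-0.06,-1.4],[-0.07,-0.06,-1.6],[-0.07,-0.06,-1.6]],"turn":[[0,0,0],[0,0,0],[0,0,0],[0,0,0],[0,0,0]],"gripper":[1,1,1,1,1]}' 60; python3 al.py;python3 al.py
```

```text
clock: 19.2
position: [0.5478, -0.251, 0.0919]
tool_rot: [-3.141, 0.0, 1.13]
force: [0.4, 0.2, -1.4]
grip_width: 0.0227
finger_force: 64.4
tcp [ 0.548  -0.251   0.0921] knob [ 0.5449 -0.2536] 0.24 dial [ 0.5461 -0.252 ] 0.13 move mm [1.2 1.6]
tcp [ 0.5481 -0.251   0.0923] knob [ 0.5456 -0.2538] 0.23 dial [ 0.5461 -0.252 ] 0.13 move mm [0.5 1.8]
```

```bash
python3 -m crank '{"travel":[[0.03,0.06,-0.2],[0.03,0.06,-0.4],[0.03,0.06,-0.6],[0.03,0.06,-0.8],[0.03,0.06,-0.8]],"turn":[[0,0,0],[0,0,0],[0,0,0],[0,0,0],[0,0,0]],"gripper":[1,1,1,1,1]}'; python3 -c "
from workcell import bot
s=bot.observe();print(s['force'],s['moment'],s['position'])"
```

```text
clock: 19.8
position: [0.5483, -0.2503, 0.084]
tool_rot: [-3.141, 0.0, 1.131]
force: [0.6, -0.2, -0.6]
grip_width: 0.0225
finger_force: 64.4
[ 0.55781535 -0.2245392  -0.61331735] [ 0.04374079  0.01712433 -0.06238879] [ 0.54827121 -0.25025765  0.08397738]
```

```bash
python3 -m crank '{"travel":[[0,0,-0.15],[0,0,-0.3],[0,0,-0.45],[0,0,-0.6],[0,0,-0.6]],"turn":[[0,0,0],[0,0,0],[0,0,0],[0,0,0],[0,0,0]],"gripper":[1,1,1,1,1]}'; python3 -m crank '{"travel":[[0,0,-0.15],[0,0,-0.3],[0,0,-0.45],[0,0,-0.6],[0,0,-0.6]],"turn":[[0,0,0],[0,0,0],[0,0,0],[0,0,0],[0,0,0]],"gripper":[1,1,1,1,1]}'; python3 -c "
from workcell import bot
s=bot.observe();print(s['force'],s['moment'],s['position'])"
```

```text
clock: 20.3
position: [0.5483, -0.2503, 0.078]
tool_rot: [-3.141, 0.0, 1.131]
force: [0.3, -0.2, -1.1]
grip_width: 0.0229
finger_force: 64.4
clock: 20.8
position: [0.5483, -0.2503, 0.072]
tool_rot: [-3.141, 0.0, 1.131]
force: [0.1, -0.3, -0.4]
grip_width: 0.0228
finger_force: 64.4
[ 0.06074661 -0.32815011 -0.40072576] [ 0.02144285 -0.030342    0.00951475] [ 0.54832178 -0.25026537  0.07204516]
```

```bash
for i in 1; do python3 -m crank '{"travel":[[0,0,-0.08],[0,0,-0.16],[0,0,-0.24],[0,0,-0.35],[0,0,-0.35]],"turn":[[0,0,0],[0,0,0],[0,0,0],[0,0,0],[0,0,0]],"gripper":[1,1,1,1,1]}' 80; done; python3 -m crank '{"travel":[[0,0,-0.1],[0,0,-0.2],[0,0,-0.3],[0,0,-0.3],[0,0,-0.3]],"turn":[[0,0,0],[0,0,0],[0,0,0],[0,0,0],[0,0,0]],"gripper":[1,1,1,1,1]}'; python3 -m crank '{"travel":[[0,0,0],[0,0,0],[0,0,0],[0,0,0],[0,0,0]],"turn":[[0,0,0],[0,0,0],[0,0,0],[0,0,0],[0,0,0]],"gripper":[1,1,1,1,1]}'
```

```text
clock: 21.3
position: [0.5485, -0.2504, 0.0688]
tool_rot: [3.141, 0.0, 1.131]
force: [-0.9, 1.2, 3.2]
grip_width: 0.0224
finger_force: 81.9
clock: 21.8
position: [0.5485, -0.2504, 0.0658]
tool_rot: [3.142, 0.0, 1.131]
force: [0.1, -0.0, 4.2]
grip_width: 0.023
finger_force: 82.1
clock: 22.3
position: [0.5485, -0.2504, 0.0658]
tool_rot: [3.142, 0.0, 1.131]
force: [-1.0, 0.3, 4.2]
grip_width: 0.0221
finger_force: 82.1
```

```bash
python3 -m crank '{"travel":[[0,0,-0.06],[0,0,-0.12],[0,0,-0.16],[0,0,-0.16],[0,0,-0.16]],"turn":[[0,0,0],[0,0,0],[0,0,0],[0,0,0],[0,0,0]],"gripper":[1,1,1,1,1]}'; python3 - <<'E'
from h import *
r=[]
for i in range(10):
    grab("scene");s=bot.observe();r.append([s["force"][2],s["position"][2]])
r=np.array(r);print(r.mean(0),r.std(0))
E
python3 al.py
```

```text
clock: 22.8
position: [0.5485, -0.2504, 0.0642]
tool_rot: [3.142, 0.0, 1.131]
force: [0.6, 1.0, 5.0]
grip_width: 0.0222
finger_force: 82.2
[5.12501421 0.06419713] [5.67551666e-01 1.29388551e-05]
tcp [ 0.5485 -0.2504  0.0642] knob [ 0.5455 -0.253 ] 0.09 dial [ 0.546  -0.2518] 0.1 move mm [0.5 1.2]
```

```bash
python3 -c "
from workcell import bot
print(bot.job_done())"
```

```text
the job is handed in; nothing more can be done
None
```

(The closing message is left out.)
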